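# Slide an aluminium blank along the bench into its locating corner

### The arm

A 7-joint arm with a two-finger parallel gripper is mounted at the origin on a cart in front of the work surface, level with it; the furniture and walls round the work are solid. World frame = base frame: x ahead of the robot, y to its left, z up, the work surface at z = 0. Lengths are in m, angles in rad, forces in N, time in s.
With the tool pointing down it reaches from about 0.35 to 0.775 m from the base axis. Payload 3.1 kg.
Tool frame: the origin (TCP) lies at the very end of the fingers, on their centre line; the grasp point (between the pads) lies 19 mm behind it; z points along the fingers, y is the line along which they close (so a half turn about z gives the same grasp; the last joint's range is limited). The gripper opens to 85 mm and grips with 20 to 120 N. Pads are 22 mm wide; open, the fingers measure 114 mm over their backs; the gripper's body (76 mm by 85 mm) begins 54 mm behind the grasp point. The pads swing forward as they close: fully open they stand 13 mm farther back than shut.
Start: joints at [-1.194, 0.311, 0.014, 1.512, -0.004, 1.319, -0.027], TCP at [0.224, 0.502, 0.231] pointing down, gripper open.
Joint ranges: [-2.7, 2.7], [-0.3, 1.91], [-1.27, 1.3], [0.12, 2.57], [-1.44, 4.58], [0.2, 2.03], [-3.05, 3.05]. Speed limits (rad/s): [2.79, 2.79, 3.14, 3.14, 3.14, 3.14, 3.14].

### API

Orientations are given as a unit quaternion [x, y, z, w].
In Python, from station import r gives the robot as it stands.
- The arm moves only by the tool play_rows, never from a script. Its argument "commands" is a list of rows, each a list of 7 numbers: the turn, a rotation vector about the tool's x, y, z normalised to -1 to 1, where 1 is 360 degrees, then the shift along the tool's x, y, z normalised to -1 to 1, where 1 is 300 mm, then the opening, from 0 (shut) to 1 (fully open). A call has exactly 8 rows; each row is the pose to reach, as a shift and turn from the pose commanded when the call began, along the tool's axes at that moment, turning the shorter way round; what a row does not reach only later rows make up. A row lasts 1/10 s, in which the tool goes at most 50 mm and 8.59 degrees, less where a joint would pass 70% of its speed; a pose out of reach is approached as far as the arm can. A call with a number of a shift or a turn outside -1 to 1 is refused whole. A call with a gripper value outside its range is refused whole. The fingers move at their own pace and stop on an object; "squeeze" is the grip in N (left out, the last holds). Time passes only in rows, so rows that repeat a pose let the fingers close, or fill a call up. It gives the time, the measured TCP pose, the force, the opening and the grip force at its end, in the units of the state.
- r.read_state(): the state, without advancing time (a new reading comes with each control period).
- r.camera(name): name is "side" or "top"; returns a dict with "img" (384x512x3 uint8, blue, green, red), "camera_matrix" (3x3 intrinsics, pixels), "R" (3x3) and "t" (3): a world point X has camera coordinates R X + t. Camera axes: x right, y down, z forward; pixel columns grow to the right and rows downward; lengths in m; the calibration is good to about 2 mm. A picture is of the moment at which its call begins. There is no depth.
- r.hand_in(): hands the job in; it is judged then, once.
Trained networks look in a picture, given as the dict that the camera call returned (one of the last four; its "shot" number tells which), for a name from the list of things; names that differ only in an ending like _2 or _b are one class to them, and where a whole thing is asked for, a point or a joint stands for the part that bears it (a point fixed in the world has none). Each returns a list of dicts, best first, with "p" (0 to 1); they miss things now and then, are a little off and sometimes report something else, mostly with a low value. They report only what shows in the picture. A call takes as long as a camera call. They do not tell look-alikes from the thing itself.
- r.search_frame(query, picture): "location" ([x, y, z] in m, in world coordinates, good to about 4 mm: the middle of the surface that is visible of it).
- r.silhouettes(query, picture): "region" (384x512 bool, what is visible of it).
The state is a dict: "time": time; "qpos": joint angles; "qvel": joint speeds; "joint_efforts": joint torques, N m; "position": TCP position; "tcp_rot": TCP orientation; "ft_force": force on the tool from outside, world axes, zero at the start; "ft_torque": the same for the moment, N m; "grip_width": opening from 0.0 (shut) to 1.0 (fully open); "finger_force": force on a finger pad.
Only numpy, scipy, OpenCV 4.12 (cv2) and the standard library are available. Lean on these libraries where they do the work, as an engineer would, in place of code of your own. Each camera call takes 0.05 s, during which the arm holds its last target. There are 200 camera calls.

### The job

Push the blue-painted metal block along the table top with the fingertips until one of its long sides lies flat against the dark steel fence bar and its end is butted up against the orange stop, ready for drilling; then take the hand away. Only push it: do not lift, carry or tip it, and leave the other things on the table where they are.

Things in the scene. Friction and masses are not known exactly. Their poses are not given: they have to be found in the camera images.
- blank: Loose blue-painted aluminium block, a box 100 mm (its x) by 56 mm (its y) by 24 mm high, about 0.36 kg (0.25 to 0.5), with three small brass bushes in its top (one near one end, two near the other; either end may point to the stop). Origin: centre of its underside, on the table top (z = 0); z up. It slides on the table with friction of roughly 0.6.
- fence: Dark steel fence bar fixed to the table, 280 mm along its x, 20 mm along y, 25 mm high, two low screw heads on top. Origin: centre of its underside, z up. x points along the bar towards the stop, away from the robot. The block belongs on the -y side (robot's right), whose upright face is the plane y = -10 mm; a seated block has its origin at y = -38 mm and its x axis parallel to the bar.
- end_stop: Orange stop fixed across the far half of the fence bar, black knob on top (34 mm high, 48 with the knob). Axes parallel to the fence's; origin on the fence's centre line at the table top. 30 mm along x; its flat upright face towards the robot is the plane x = -15 mm, reaching from the fence out to y = -60 mm. A seated block has its origin at x = -65, y = -38 mm here.
- drill_vice: Bystander: the small grey drill vice, fixed to the table to the right of the fence, about 220 x 100 mm, 60 mm high, its long side about 20 degrees off the world's x; origin at its underside near the middle. Its end near the robot is at about x = 0.47, y = 0.09 and its side towards the fence never passes y = 0.20.
- filter_cap: Bystander, loose: black round oil-filter cap, 74 mm across, 22 mm high; origin at the centre of its underside.
- punch: Bystander, loose: steel punch, 150 mm long (its y), 11 mm thick, lying between the vice and the fence; origin at its middle on the table top.
- wrench_3: Bystander, loose: large combination wrench, 250 mm long (its y), 45 mm wide, 10 mm thick; origin at its middle on the table top.
- pliers_2: Bystander, loose: pliers with blue handles, 168 mm long (its y), 64 mm wide, 14 mm thick, behind the vice; origin at its middle on the table top.
- tape_measure: Bystander, loose: grey and yellow tape measure, 123 mm (its y) by 73 mm, 37 mm high, beyond the stop; origin at its middle on the table top.
There are look-alikes about, which are no part of the job. There is more than one size of the end_stop; the one meant has the size given above.

How it is judged:
At the end, for the whole second after the job is handed in: The block rests flat on the table, still, centred within 3.5 mm of its seated place both square to the fence and along it (against the stop), parallel to the fence within 0.04 rad; the loose bystanders lie within 20 mm of where they were (y of blank in the frame of fence between -0.0415 and -0.034 m and x of blank in the frame of end_stop between -0.0685 and -0.061 m and angle between the x axis of blank and the x axis of fence, either way round below 0.04 rad and height (world z) of blank below 0.004 m and angle between blank's own z axis and vertical below 0.05 rad and linear speed of blank below 0.01 m/s and distance of each of filter_cap, punch, wrench_3, pliers_2, tape_measure from where it was at the start of the episode below 0.02 m); the robot touches nothing.
It fails at once if the block is lifted off the table (its origin more than 7 mm up) (height (world z) of blank above 0.007 m).
It fails at once if the block is tipped by more than 0.2 rad (angle between blank's own z axis and vertical above 0.2 rad).
It fails at once if a loose bystander (cap, punch, wrench, pliers, tape measure) is moved more than 20 mm (distance of any of filter_cap, punch, wrench_3, pliers_2, tape_measure from where it was at the start of the episode above 0.02 m).
It also fails if it takes over 67 s, if anything falls off the work surface, if the arm or the gripper's body presses on something with over 40 N, if the wrist force passes 120 N, or if a joint passes its speed limit or range.

## Working session

There is one attempt and no reset: what is moved stays moved. The work goes in short steps, Python scripts to look and compute and a tool call to move; the robot and the scene stay as the last step left them, time stands still between calls to the robot, and variables do not carry over. Pictures are saved under pics/ and viewed, at most 10 in all, crops included, and the job is handed in when it is done.

Besides the shell and the picture viewer there is one more tool, called by a JSON object that holds its "fn" and its "kwargs". play_rows: Moves the arm, as the interface text tells. Scaled input: -1 to 1 covers 300 mm each way for a shift and 360 degrees each way for a turn. Its arguments: {"type":"object","properties":{"commands":{"type":"array","items":{"type":"array","items":{"type":"number","minimum":-1,"maximum":1}}},"squeeze":{"type":"number"}},"required":["commands"]}

```bash
mkdir -p pics
python3 - <<'E'
from station import r
import cv2,numpy as np
s=r.read_state();print(s['time'],s['position'],s['tcp_rot'],s['grip_width'])
for n in('top','side'):
    p=r.camera(n);cv2.imwrite(f'pics/{n}0.png',p['img'])
    print(n,p['camera_matrix'].round(1).tolist(),p['R'].round(3).tolist(),p['t'].round(3).tolist())
    for q in('blank','fence','end_stop','drill_vice','filter_cap','punch','wrench_3','pliers_2','tape_measure'):
        for d in r.search_frame(q,p):
            X=np.array(d['location']);c=p['R']@X+p['t'];u=p['camera_matrix']@c
            print(q,round(d['p'],2),X.round(3),(u[:2]/u[2]).round())
E
```

```text
0.0 [0.2233678  0.50175989 0.23018084] [ 2.07837539e-01  9.78162593e-01 -1.20867900e-03 -1.97251160e-04] 1.0043261849814742
top [[443.7, 0.0, 259.4], [0.0, 443.7, 194.1], [0.0, 0.0, 1.0]] [[-0.009, -1.0, -0.002], [-0.992, 0.009, -0.127], [0.127, 0.001, -0.992]] [0.179, 0.639, 0.974]
blank 0.67 [0.409 0.228 0.024] [236. 297.]
fence 0.58 [0.498 0.351 0.023] [182. 258.]
end_stop 0.75 [0.838 0.162 0.023] [263. 113.]
end_stop 0.57 [0.61  0.33  0.032] [192. 209.]
filter_cap 0.67 [0.411 0.018 0.019] [329. 295.]
punch 0.8 [0.629 0.207 0.01 ] [245. 201.]
wrench_3 0.67 [ 0.577 -0.033  0.01 ] [348. 222.]
pliers_2 0.89 [0.743 0.052 0.012] [310. 153.]
tape_measure 0.85 [0.744 0.272 0.036] [217. 151.]
side [[363.3, 0.0, 256.1], [0.0, 363.3, 192.6], [0.0, 0.0, 1.0]] [[-0.999, 0.051, -0.012], [0.04, 0.596, -0.802], [-0.034, -0.801, -0.598]] [0.601, -0.106, 1.212]
blank 0.82 [0.41  0.247 0.026] [331. 206.]
blank 0.68 [0.742 0.295 0.038] [207. 220.]
fence 0.82 [0.512 0.357 0.025] [300. 236.]
end_stop 0.72 [0.616 0.354 0.033] [258. 235.]
end_stop 0.51 [0.84  0.172 0.023] [175. 197.]
filter_cap 0.71 [0.412 0.023 0.018] [315. 165.]
punch 0.51 [0.63  0.21  0.006] [250. 207.]
wrench_3 0.72 [ 0.585 -0.03   0.012] [261. 160.]
pliers_2 0.5 [0.741 0.06  0.007] [213. 178.]
tape_measure 0.69 [0.744 0.296 0.037] [206. 220.]
tape_measure 0.24 [0.614 0.354 0.04 ] [259. 233.]
```

Run:
```python
import cv2
a=cv2.imread('pics/top0.png');cv2.imwrite('pics/t1.png',cv2.resize(a[90:350,130:400],None,fx=2.3,fy=2.3,interpolation=2))
a=cv2.imread('pics/side0.png');cv2.imwrite('pics/s1.png',cv2.resize(a[140:290,150:400],None,fx=3,fy=3,interpolation=2))
```

```text
(no output)
```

View pics/t1.png

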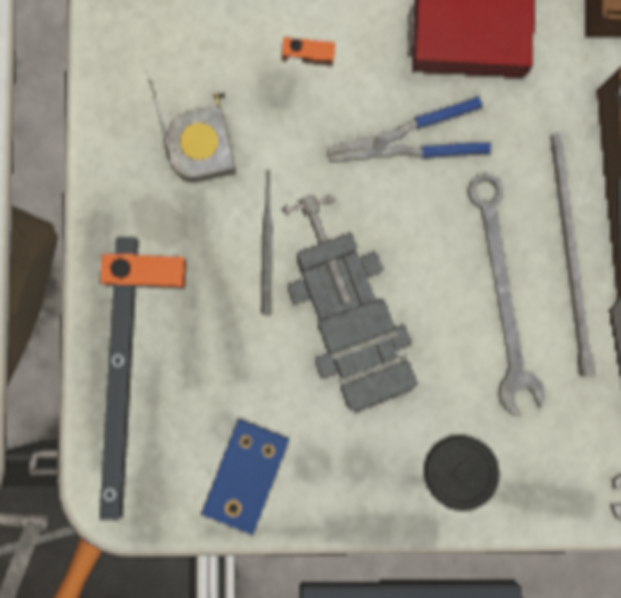

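View pics/s1.png

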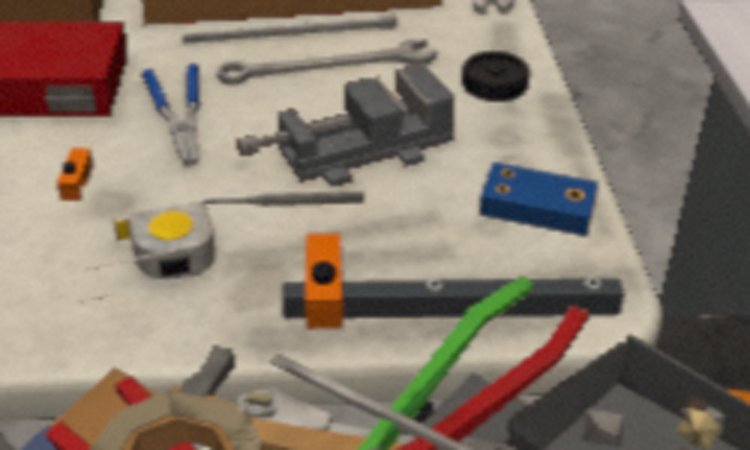

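The only candidate for the blank is the blue block with bushes at top px (236,297), since the other blue things are plier handles at (320,145). There are two candidates for the stop. The one at (192,209) sits on the fence and is about 80 mm long, so it's the right one. The one at (263,113) is small and loose, a decoy. Next I'll fit precise poses and check the choice in a close crop.

```bash
cat > h.py <<'E'
import numpy as np,cv2
from station import r
from scipy.optimize import minimize
from scipy.spatial.transform import Rotation as Ro
def proj(p,X):
    c=X@p['R'].T+p['t'];u=c@p['camera_matrix'].T;return u[:,:2]/u[:,2:]
def box(pose,xr,yr,zr):
    x,y,a=pose;P=np.array([[i,j,k] for i in xr for j in yr for k in zr],float);c,s=np.cos(a),np.sin(a)
    return np.c_[x+c*P[:,0]-s*P[:,1],y+s*P[:,0]+c*P[:,1],P[:,2]]
S=8
def hull(p,X,m):
    h=cv2.convexHull(((proj(p,X)+.5)*S-.5).round().astype(np.int32));cv2.fillConvexPoly(m,h,255)
def render(p,Xs):
    m=np.zeros((384*S,512*S),np.uint8)
    for X in Xs:hull(p,X,m)
    return cv2.resize(m,(512,384),interpolation=cv2.INTER_AREA)/255.
def blue(p):
    i=cv2.cvtColor(p['img'],cv2.COLOR_BGR2HSV);return cv2.inRange(i,(105,90,40),(125,255,255))
def orange(p):
    i=cv2.cvtColor(p['img'],cv2.COLOR_BGR2HSV);return cv2.inRange(i,(3,130,120),(18,255,255))
def near(p,m,X,rad):
    z=np.zeros_like(m);c=proj(p,np.array([X]))[0].astype(int);cv2.circle(z,tuple(int(v) for v in c),rad,255,-1);return (m&z)/255.
def fit(p,f,x0,mask,steps):
    x0=np.array(x0,float);sx=np.vstack([x0]+[x0+np.eye(len(x0))[i]*steps[i] for i in range(len(x0))])
    o=minimize(lambda x:np.abs(render(p,f(x))-mask).sum(),x0,method='Nelder-Mead',options=dict(initial_simplex=sx,maxiter=150,xatol=2e-4,fatol=.3));return o.x,o.fun
BL=lambda x:[box(x[:3],(-.05,.05),(-.028,.028),(0,.024))]
def block(p,x0):
    return fit(p,BL,x0,near(p,blue(p),[x0[0],x0[1],.012],45),(.01,.01,.15))
def go(x,y,z,ang=None,st=None):
    "normalised row shift for world TCP target; ang = world angle (deg) of tool y"
    st=st or r.read_state();R=Ro.from_quat(st['tcp_rot']);d=R.inv().apply(np.array([x,y,z])-st['position'])/.3
    t=np.zeros(3)
    if ang is not None:
        a=np.radians(ang);ty=np.array([np.cos(a),np.sin(a),0]);tz=np.array([0,0,-1.]);T=Ro.from_matrix(np.c_[np.cross(ty,tz),ty,tz])
        t=(R.inv()*T).as_rotvec()/(2*np.pi)
    print('row',t.round(4),d.round(4),'dist/50mm',(np.linalg.norm(d)*6).round(1),'turn/8.59',(np.linalg.norm(t)*360/8.59).round(1))
E
python3 - <<'E'
from h import *
for n in('top','side'):
    p=r.camera(n)
    print(n,'block',block(p,[.41,.235,-.35]))
    F=lambda x:[box(x[:3],(-.015,.015),(-.06,x[3]),(0,.034))]+([box(x[:3],(-.006,.006),(-.006,.006),(.034,.048))] if 1 else [])
    m=orange(p);m=cv2.morphologyEx(near(p,m,[.62,.345,.03],30).astype(np.float32),cv2.MORPH_CLOSE,np.ones((11,11)))
    print('stop',fit(p,F,[.615,.35,-.07,.02],m,(.01,.01,.08,.01)))
    s=[d for d in r.silhouettes('fence',p)][0]['region']
    G=lambda x:[box(x[:3],(-.14,.14),(-.01,.01),(0,.025))]
    ms=np.maximum(s.astype(float),0)
    print('fence',fit(p,G,[.52,.355,-.07],ms,(.01,.01,.06)),s.sum())
    if n=='top':
        v=p['img'].copy();v[s]=v[s]//2+np.array([0,127,0],np.uint8)
        cv2.imwrite('pics/c.png',cv2.resize(v[180:340,160:290],None,fx=3.7,fy=3.7))
s=r.read_state();print(s['tcp_rot'],s['position'])
E
```

```text
top block (array([ 0.41040766,  0.22835279, -0.38383679]), np.float64(277.7803921568627))
stop (array([ 0.61577281,  0.35253706, -0.05818612,  0.01799938]), np.float64(53.58431372549019))
fence (array([ 0.50684257,  0.35474032, -0.04324297]), np.float64(324.12549019607843)) 992
side block (array([ 0.40837217,  0.22386237, -0.35588719]), np.float64(159.2941176470588))
stop (array([ 0.61628183,  0.35012493, -0.05772915, -0.00373007]), np.float64(26.380392156862744))
fence (array([ 0.50882329,  0.35359823, -0.05144816]), np.float64(485.8196078431372)) 995
[ 2.07838478e-01  9.78163159e-01 -2.38532123e-05  1.24519241e-05] [0.22364385 0.50247732 0.23128459]
```

View pics/c.png

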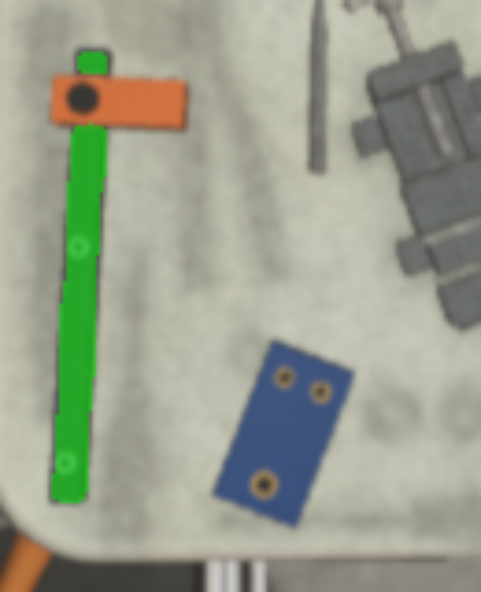

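The crop confirms the block: two bushes at the far end, one at the near end. The wide stop sits on the fence. Fence heading is about -3.2°, and the seated origin is about (0.549, 0.317). I'll push the long side with two spread fingers first.

Run:
```python
from h import *
go(.415,.15,.12,-3.2)
```

```text
row [-0.      0.      0.1922] [-1.0605 -0.8141  0.371 ] dist/50mm 8.3 turn/8.59 8.1
```

{"fn": "play_rows", "kwargs": {"commands": [[0, 0, 0.192, -0.95, -0.75, 0.3, 0.6], [0, 0, 0.192, -0.95, -0.75, 0.3, 0.6], [0, 0, 0.192, -0.95, -0.75, 0.3, 0.6], [0, 0, 0.192, -0.95, -0.75, 0.3, 0.6], [0, 0, 0.192, -0.95, -0.75, 0.3, 0.6], [0, 0, 0.192, -0.95, -0.75, 0.3, 0.6], [0, 0, 0.192, -0.95, -0.75, 0.3, 0.6], [0, 0, 0.192, -0.95, -0.75, 0.3, 0.6]], "squeeze": 40}}

```text
time: 2.0
position: [0.3939, 0.176, 0.1408]
tcp_rot: [0.728, 0.685, -0.001, 0.001]
ft_force: [0.0, -0.2, -0.4]
grip_width: 0.598
finger_force: 0.0
```

Run:
```python
from h import *
s=r.read_state();print(s['position'],s['tcp_rot'],s['time'],s['grip_width'],s['ft_force'])
go(.415,.15,.12,-3.2)
```

```text
[0.39388667 0.17596675 0.14078345] [ 7.28219254e-01  6.85343455e-01 -6.30826523e-04  8.17986638e-04] 2.0 0.5978394076264333 [ 0.03061668 -0.22414155 -0.38526758]
row [ 0.0001  0.0003 -0.0008] [-0.082   0.0755  0.0695] dist/50mm 0.8 turn/8.59 0.0
```

{"fn": "play_rows", "kwargs": {"commands": [[0, 0, 0, -0.082, 0.075, 0.07, 0.6], [0, 0, 0, -0.082, 0.075, 0.07, 0.6], [0, 0, 0, -0.082, 0.075, 0.07, 0.6], [0, 0, 0, -0.082, 0.075, 0.2, 0.6], [0, 0, 0, -0.082, 0.075, 0.3, 0.6], [0, 0, 0, -0.082, 0.075, 0.4, 0.6], [0, 0, 0, -0.082, 0.075, 0.43, 0.6], [0, 0, 0, -0.082, 0.075, 0.43, 0.6]]}}

```text
time: 2.8
position: [0.4126, 0.1562, 0.0117]
tcp_rot: [0.723, 0.691, -0.001, -0.001]
ft_force: [-0.2, 0.0, 0.4]
grip_width: 0.601
finger_force: 0.0
```

Run:
```python
from h import *
p=r.camera('side');print(block(p,[.408,.224,-.36]))
cv2.imwrite('pics/s2.png',cv2.resize(p['img'][140:290,230:430],None,fx=3.5,fy=3.5))
```

```text
(array([ 0.40926444,  0.22413028, -0.35180696]), np.float64(161.49803921568628))
```

View pics/s2.png

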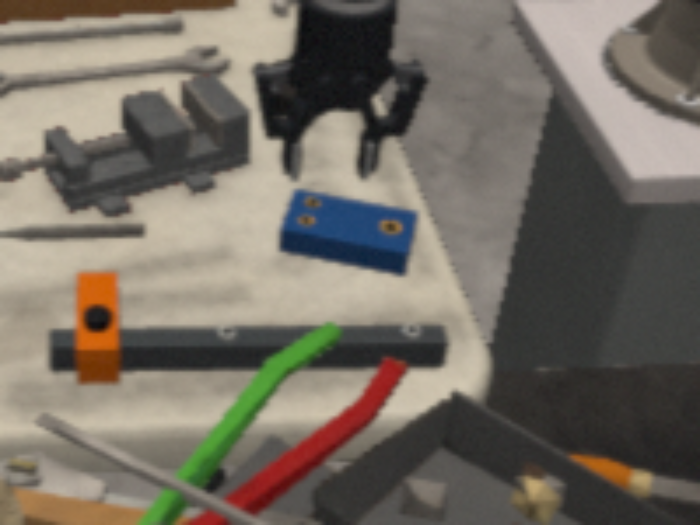

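The two fingers stand behind the block, at about crop px (292,165) and (370,165), with the block in front at (345,230). Now pushing towards the fence.

{"fn": "play_rows", "kwargs": {"commands": [[0, 0, 0, 0.04, 0, 0.01, 0.6], [0, 0, 0, 0.08, 0, 0.01, 0.6], [0, 0, 0, 0.12, 0, 0.01, 0.6], [0, 0, 0, 0.16, 0, 0.01, 0.6], [0, 0, 0, 0.2, 0, 0.01, 0.6], [0, 0, 0, 0.24, 0, 0.01, 0.6], [0, 0, 0, 0.28, 0, 0.01, 0.6], [0, 0, 0, 0.32, 0, 0.01, 0.6]]}}

```text
time: 3.65
position: [0.418, 0.2517, 0.0092]
tcp_rot: [0.724, 0.69, -0.001, 0.0]
ft_force: [-0.7, -4.7, 3.9]
grip_width: 0.597
finger_force: 2.2
```

Run:
```python
from h import *
p=r.camera('side');print(block(p,[.408,.28,-.1]))
print(r.read_state()['position'])
```

```text
(array([ 0.4019374 ,  0.28674873, -0.13377504]), np.float64(173.57647058823528))
[0.41816746 0.25524398 0.00926857]
```

{"fn": "play_rows", "kwargs": {"commands": [[0, 0, 0, 0.012, 0, 0, 0.6], [0, 0, 0, 0.025, 0, 0, 0.6], [0, 0, 0, 0.037, 0, 0, 0.6], [0, 0, 0, 0.05, 0, 0, 0.6], [0, 0, 0, 0.06, 0, 0, 0.6], [0, 0, 0, 0.07, 0, 0, 0.6], [0, 0, 0, 0.08, 0, 0, 0.6], [0, 0, 0, 0.09, 0, 0, 0.6]]}}

```text
time: 4.5
position: [0.4196, 0.2787, 0.0092]
tcp_rot: [0.724, 0.69, 0.0, -0.0]
ft_force: [-0.2, -2.7, -0.3]
grip_width: 0.604
finger_force: 1.0
```

Run:
```python
from h import *
for n,q in(('side',0),('top',1)):
    p=r.camera(n);print(block(p,[.408,.3,-.08]))
print(r.read_state()['position'],r.read_state()['ft_force'])
cv2.imwrite('pics/t3.png',cv2.resize(p['img'][180:340,160:290],None,fx=3.7,fy=3.7))
```

```text
(array([ 0.39956879,  0.30179143, -0.18729872]), np.float64(338.69803921568626))
(array([0.48139732, 0.32851175, 0.17406992]), np.float64(1090.4313725490194))
[0.4196825  0.2795086  0.00927974] [ 0.49791712 -0.59457075 -0.07571723]
```

View pics/t3.png

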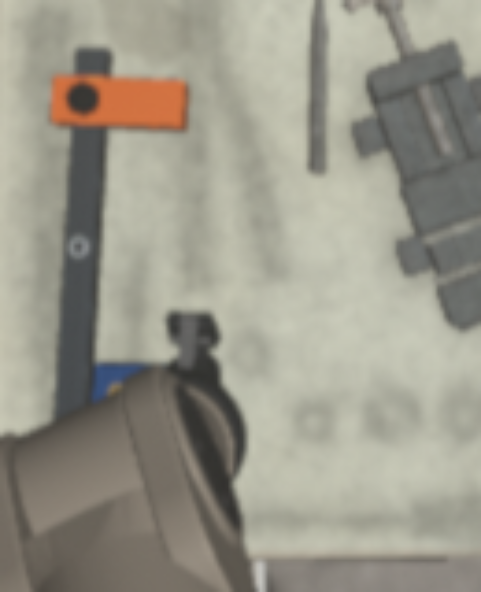

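The block's far-left corner at crop px (95,365) nearly touches the fence edge. Pushing slowly into contact.

{"fn": "play_rows", "kwargs": {"commands": [[0, 0, 0, 0.006, 0, 0, 0.6], [0, 0, 0, 0.012, 0, 0, 0.6], [0, 0, 0, 0.018, 0, 0, 0.6], [0, 0, 0, 0.024, 0, 0, 0.6], [0, 0, 0, 0.03, 0, 0, 0.6], [0, 0, 0, 0.034, 0, 0, 0.6], [0, 0, 0, 0.034, 0, 0, 0.6], [0, 0, 0, 0.034, 0, 0, 0.6]]}}

```text
time: 5.4
position: [0.4199, 0.2825, 0.0092]
tcp_rot: [0.725, 0.689, -0.004, 0.002]
ft_force: [-1.0, -11.5, 7.2]
grip_width: 0.601
finger_force: 5.9
```

{"fn": "play_rows", "kwargs": {"commands": [[0, 0, 0, -0.03, 0, 0, 0.6], [0, 0, 0, -0.08, 0, 0, 0.6], [0, 0, 0, -0.1, 0, -0.1, 0.6], [0, 0, 0, -0.1, 0, -0.2, 0.4], [0, 0, 0, -0.1, 0, -0.35, 0.2], [0, 0, 0, -0.1, 0, -0.4, 0.2], [0, 0, 0, -0.1, 0, -0.4, 0.2], [0, 0, 0, -0.1, 0, -0.4, 0.2]]}}

```text
time: 6.2
position: [0.4184, 0.2586, 0.129]
tcp_rot: [0.724, 0.69, 0.0, -0.0]
ft_force: [-1.0, 0.7, -0.9]
grip_width: 0.199
finger_force: 0.0
```

Run:
```python
from h import *
p=r.camera('side');b,e=block(p,[.4,.315,-.06]);print(b,e)
print(r.read_state()['position'],r.read_state()['qpos'])
cv2.imwrite('pics/s4.png',cv2.resize(p['img'][170:290,230:430],None,fx=3.5,fy=3.5))
go(.30,.315,.12,86.8);go(.30,.315,.12,-93.2)
```

```text
[ 0.40001084  0.30650071 -0.24451856] 386.98823529411766
[0.41777395 0.2581847  0.12817215] [-0.91324149  0.29021188  0.39784898  1.83294042 -0.12893933  1.04549531
 -0.51297361]
row [-3.000e-04 -1.000e-04 -2.487e-01] [ 0.1705 -0.4011  0.0278] dist/50mm 2.6 turn/8.59 10.4
row [-1.000e-04  3.000e-04  2.513e-01] [ 0.1705 -0.4011  0.0278] dist/50mm 2.6 turn/8.59 10.5
```

View pics/s4.png

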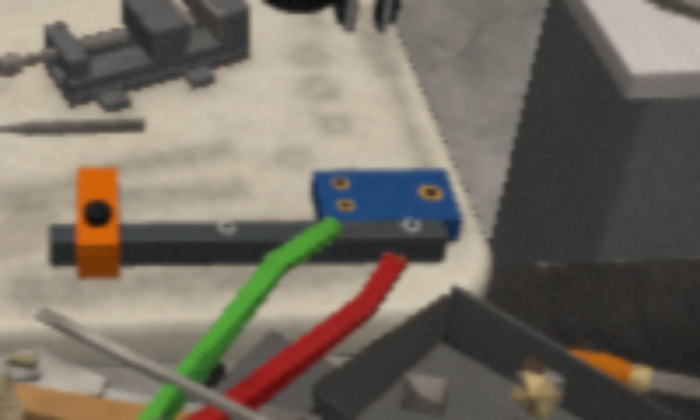

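The block lies flat along the fence: top at crop px (385,195), near end about 13 mm past the fence's end at (460,225). Next is the end push.

{"fn": "play_rows", "kwargs": {"commands": [[0, 0, -0.24868, 0.18, -0.4, 0.028, 0.2], [0, 0, -0.24868, 0.18, -0.4, 0.028, 0.2], [0, 0, -0.24868, 0.18, -0.4, 0.028, 0.2], [0, 0, -0.24868, 0.18, -0.4, 0.028, 0.2], [0, 0, -0.24868, 0.18, -0.4, 0.028, 0.2], [0, 0, -0.24868, 0.18, -0.4, 0.028, 0.2], [0, 0, -0.24868, 0.18, -0.4, 0.028, 0.2], [0, 0, -0.24868, 0.18, -0.4, 0.028, 0.2]]}}

```text
time: 7.05
position: [0.3003, 0.3172, 0.119]
tcp_rot: [0.205, 0.979, -0.002, -0.001]
ft_force: [0.3, 0.0, 0.7]
grip_width: 0.2
finger_force: 0.0
```

Run:
```python
from h import *
s=r.read_state();print(s['position'],s['qpos'])
p=r.camera('top');m=blue(p);ys,xs=np.nonzero(near(p,m,[.4,.32,.02],50));print(len(ys),block(p,[.404,.325,-.06]))
p=r.camera('side');m=near(p,blue(p),[.4,.32,.02],50)
print(fit(p,lambda x:[box(x,(-.05,.05),(-.028,.028),(.023,.024))],[.404,.325,-.06],m,(.01,.01,.1)))
go(.30,.322,.12,86.8)
```

```text
[0.30032632 0.31719044 0.11903935] [-0.9953052   0.18798668  0.16325957  1.97040099 -0.03648973  0.98980205
  0.34381006]
924 (array([ 0.40246848,  0.32302465, -0.03142758]), np.float64(273.16862745098035))
(array([ 0.40595435,  0.3217142 , -0.08134856]), np.float64(144.13333333333333))
row [-0.0005 -0.0003 -0.0578] [ 0.008   0.0139 -0.0026] dist/50mm 0.1 turn/8.59 2.4
```

{"fn": "play_rows", "kwargs": {"commands": [[0, 0, -0.02, 0.006, 0.014, 0, 0.2], [0, 0, -0.04, 0.006, 0.014, 0, 0.2], [0, 0, -0.0578, 0.006, 0.014, 0, 0.2], [0, 0, -0.0578, 0.006, 0.014, 0.1, 0.2], [0, 0, -0.0578, 0.006, 0.014, 0.2, 0.2], [0, 0, -0.0578, 0.006, 0.014, 0.3, 0.2], [0, 0, -0.0578, 0.006, 0.014, 0.36, 0.2], [0, 0, -0.0578, 0.006, 0.014, 0.36, 0.2]]}}

```text
time: 7.95
position: [0.299, 0.3199, 0.0097]
tcp_rot: [0.029, 1.0, -0.003, -0.003]
ft_force: [-0.1, -0.2, 0.7]
grip_width: 0.2
finger_force: 0.0
```

Run:
```python
from h import *
go(.44,.322-.14*.055,.010,86.8)
```

```text
row [-0.0011 -0.0008 -0.0004] [-0.4701  0.0088 -0.0034] dist/50mm 2.8 turn/8.59 0.1
```

{"fn": "play_rows", "kwargs": {"commands": [[0, 0, 0, -0.06, 0, 0, 0.2], [0, 0, 0, -0.11, 0.002, 0, 0.2], [0, 0, 0, -0.16, 0.004, 0, 0.2], [0, 0, 0, -0.22, 0.006, 0, 0.2], [0, 0, 0, -0.28, 0.008, 0, 0.2], [0, 0, 0, -0.34, 0.008, 0, 0.2], [0, 0, 0, -0.39, 0.008, 0, 0.2], [0, 0, 0, -0.43, 0.008, 0, 0.2]]}}

```text
time: 8.75
position: [0.4312, 0.3177, 0.0131]
tcp_rot: [0.029, 1.0, -0.0, -0.001]
ft_force: [-3.1, -0.1, 1.5]
grip_width: 0.199
finger_force: 1.7
```

Run:
```python
from h import *
p=r.camera('top');print(block(p,[.49,.32,-.06]))
p=r.camera('side');m=near(p,blue(p),[.49,.32,.02],50)
print(fit(p,lambda x:[box(x,(-.05,.05),(-.028,.028),(.023,.024))],[.49,.32,-.06],m,(.01,.01,.1)))
cv2.imwrite('pics/s5.png',cv2.resize(p['img'][170:290,230:430],None,fx=3.5,fy=3.5))
go(.487,.3124,.010,86.8)
```

```text
(array([ 0.4905089 ,  0.31809751, -0.04728279]), np.float64(347.18823529411765))
(array([ 0.49540266,  0.31767404, -0.06516548]), np.float64(124.48235294117647))
row [ 0.0001  0.0004 -0.0004] [-0.1795 -0.0066  0.0118] dist/50mm 1.1 turn/8.59 0.0
```

View pics/s5.png

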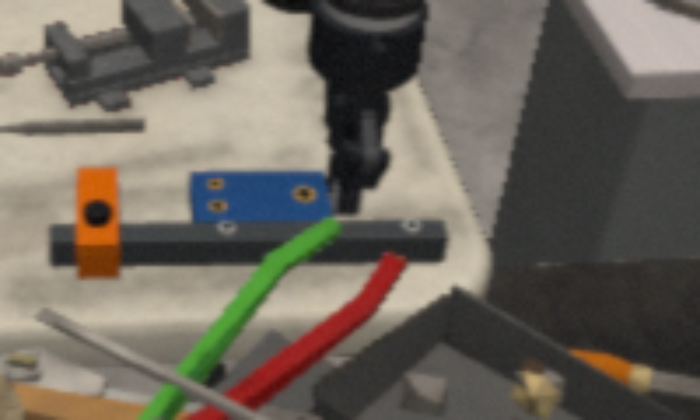

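The block at crop px (260,195) stays parallel to the fence, with about 56 mm left to the stop. Continuing.

{"fn": "play_rows", "kwargs": {"commands": [[0, 0, 0, -0.025, -0.001, 0.006, 0.2], [0, 0, 0, -0.05, -0.002, 0.012, 0.2], [0, 0, 0, -0.075, -0.003, 0.012, 0.2], [0, 0, 0, -0.1, -0.004, 0.012, 0.2], [0, 0, 0, -0.12, -0.004, 0.012, 0.2], [0, 0, 0, -0.14, -0.004, 0.012, 0.2], [0, 0, 0, -0.15, -0.004, 0.012, 0.2], [0, 0, 0, -0.16, -0.004, 0.012, 0.2]]}}

```text
time: 9.65
position: [0.4784, 0.3138, 0.0092]
tcp_rot: [0.028, 1.0, -0.0, -0.0]
ft_force: [-2.6, -0.3, 0.7]
grip_width: 0.202
finger_force: 1.1
```

{"fn": "play_rows", "kwargs": {"commands": [[0, 0, 0, -0.006, 0, 0, 0.2], [0, 0, 0, -0.012, 0, 0, 0.2], [0, 0, 0, -0.018, 0, 0, 0.2], [0, 0, 0, -0.024, 0, 0, 0.2], [0, 0, 0, -0.03, 0, 0, 0.2], [0, 0, 0, -0.034, 0, 0, 0.2], [0, 0, 0, -0.034, 0, 0, 0.2], [0, 0, 0, -0.034, 0, 0, 0.2]]}}

```text
time: 10.45
position: [0.4877, 0.3136, 0.0093]
tcp_rot: [0.028, 1.0, -0.0, -0.001]
ft_force: [-3.8, 0.1, 0.9]
grip_width: 0.197
finger_force: 2.2
```

Not yet at the stop, since the force is still sliding friction only.

{"fn": "play_rows", "kwargs": {"commands": [[0, 0, 0, -0.005, 0, 0, 0.2], [0, 0, 0, -0.01, 0, 0, 0.2], [0, 0, 0, -0.015, 0, 0, 0.2], [0, 0, 0, -0.02, 0, 0, 0.2], [0, 0, 0, -0.025, 0, 0, 0.2], [0, 0, 0, -0.03, 0, 0, 0.2], [0, 0, 0, -0.03, 0, 0, 0.2], [0, 0, 0, -0.03, 0, 0, 0.2]]}}

```text
time: 11.25
position: [0.4877, 0.3138, 0.0089]
tcp_rot: [0.026, 1.0, -0.002, -0.009]
ft_force: [-19.4, -2.0, 13.3]
grip_width: 0.202
finger_force: 9.4
```

Stop contact confirmed at 19 N. Backing off and looking.

{"fn": "play_rows", "kwargs": {"commands": [[0, 0, 0, 0.06, 0, 0, 0.2], [0, 0, 0, 0.15, 0, 0, 0.2], [0, 0, 0, 0.2, 0, -0.1, 0.2], [0, 0, 0, 0.3, 0, -0.25, 0.2], [0, 0, 0, 0.4, 0, -0.4, 0.2], [0, 0, 0, 0.5, 0, -0.5, 0.2], [0, 0, 0, 0.5, 0, -0.5, 0.2], [0, 0, 0, 0.5, 0, -0.5, 0.2]]}}

```text
time: 12.05
position: [0.3496, 0.3226, 0.1611]
tcp_rot: [0.027, 1.0, 0.002, 0.003]
ft_force: [0.4, -1.1, -0.7]
grip_width: 0.201
finger_force: 0.0
```

Run:
```python
from h import *
print(r.read_state()['position'],r.read_state()['ft_force'])
T=[]
for n in('top','side'):
    p=r.camera(n)
    m=cv2.morphologyEx(near(p,blue(p),[.55,.317,.02],45).astype(np.float32),cv2.MORPH_CLOSE,np.ones((9,9)))
    f=BL if n=='top' else (lambda x:[box(x,(-.05,.05),(-.028,.028),(.0235,.024))])
    b,e=fit(p,f,[.549,.317,-.05],m,(.01,.01,.1));
    st=np.array([.6158,.3525]) if n=='top' else np.array([.6163,.3501])
    c,s=np.cos(-.056),np.sin(-.056);d=b[:2]-st
    print(n,b,e,'in stop frame',np.array([c*d[0]+s*d[1],-s*d[0]+c*d[1]]))
    T.append(cv2.resize(p['img'][185:275,160:290] if n=='top' else p['img'][190:270,230:346],(580,400 if n=='side' else 402),interpolation=cv2.INTER_CUBIC)[:290])
    for q in('filter_cap','punch','wrench_3','pliers_2','tape_measure'):
        D=r.search_frame(q,p);print(q,[np.round(D[0]['location'],3)] if D else None)
cv2.imwrite('pics/f.png',np.vstack(T))
```

```text
[0.34955296 0.322556   0.16114974] [ 0.38865194 -1.14158792 -0.7231138 ]
top [ 0.54748183  0.31403799 -0.02745682] 116.90980392156862 in stop frame [-0.06605833 -0.04222553]
filter_cap [array([0.412, 0.015, 0.02 ])]
punch [array([0.63 , 0.204, 0.009])]
wrench_3 [array([ 0.576, -0.034,  0.011])]
pliers_2 [array([0.743, 0.053, 0.013])]
tape_measure [array([0.743, 0.275, 0.034])]
side [ 0.55013527  0.31454273 -0.05846997] 43.803921568627445 in stop frame [-0.06407085 -0.03920482]
filter_cap [array([0.412, 0.025, 0.018])]
punch [array([0.632, 0.21 , 0.006])]
wrench_3 None
pliers_2 [array([0.738, 0.061, 0.011])]
tape_measure None
```

View pics/f.png

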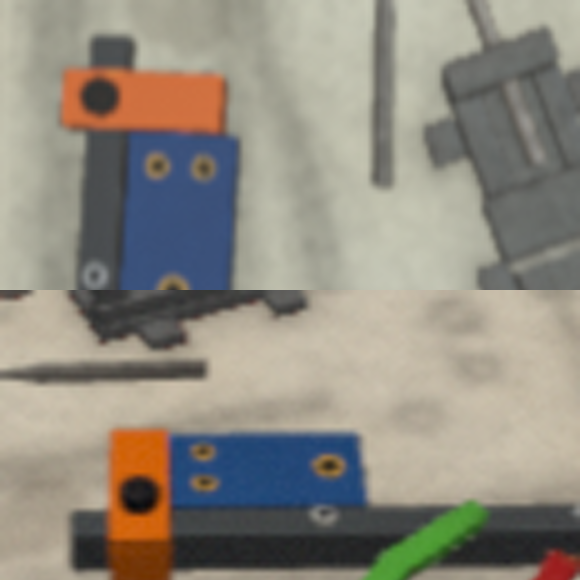

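The block is butted against the orange stop (face at crop px (170,130) in the top view) and lies along the fence. The y estimates scatter a few mm, so I'll re-press the side with spread fingers to be sure.

Run:
```python
from h import *
go(.545,.255,.12,-3.2)
```

```text
row [-1.0e-04  0.0e+00  2.5e-01] [-0.6684 -0.1839  0.1301] dist/50mm 4.2 turn/8.59 10.5
```

{"fn": "play_rows", "kwargs": {"commands": [[0, 0, 0.25, -0.668, -0.184, 0.13, 0.6], [0, 0, 0.25, -0.668, -0.184, 0.13, 0.6], [0, 0, 0.25, -0.668, -0.184, 0.13, 0.6], [0, 0, 0.25, -0.668, -0.184, 0.13, 0.6], [0, 0, 0.25, -0.668, -0.184, 0.13, 0.6], [0, 0, 0.25, -0.668, -0.184, 0.13, 0.6], [0, 0, 0.25, -0.668, -0.184, 0.13, 0.6], [0, 0, 0.25, -0.668, -0.184, 0.13, 0.6]]}}

```text
time: 13.45
position: [0.5449, 0.2551, 0.1199]
tcp_rot: [0.59, 0.807, -0.0, -0.0]
ft_force: [-0.3, 0.6, -0.9]
grip_width: 0.601
finger_force: 0.0
```

Run:
```python
from h import *
go(.545,.255,.12,-3.2)
```

```text
row [-0.0001  0.      0.0581] [-0.0004  0.0003 -0.0003] dist/50mm 0.0 turn/8.59 2.4
```

{"fn": "play_rows", "kwargs": {"commands": [[0, 0, 0.02, 0, 0, 0, 0.6], [0, 0, 0.04, 0, 0, 0, 0.6], [0, 0, 0.058, 0, 0, 0, 0.6], [0, 0, 0.058, 0, 0, 0.1, 0.6], [0, 0, 0.058, 0, 0, 0.2, 0.6], [0, 0, 0.058, 0, 0, 0.3, 0.6], [0, 0, 0.058, 0, 0, 0.365, 0.6], [0, 0, 0.058, 0, 0, 0.365, 0.6]]}}

```text
time: 14.25
position: [0.5417, 0.2543, 0.0073]
tcp_rot: [0.724, 0.69, -0.004, -0.001]
ft_force: [0.5, -0.1, 0.0]
grip_width: 0.597
finger_force: 0.0
```

{"fn": "play_rows", "kwargs": {"commands": [[0, 0, 0, 0.015, 0, 0, 0.6], [0, 0, 0, 0.03, 0, 0, 0.6], [0, 0, 0, 0.04, 0, 0, 0.6], [0, 0, 0, 0.046, 0, 0, 0.6], [0, 0, 0, 0.052, 0, 0, 0.6], [0, 0, 0, 0.058, 0, 0, 0.6], [0, 0, 0, 0.062, 0, 0, 0.6], [0, 0, 0, 0.062, 0, 0, 0.6]]}}

```text
time: 15.05
position: [0.5457, 0.2738, 0.0108]
tcp_rot: [0.724, 0.69, 0.0, 0.0]
ft_force: [-0.6, 0.5, 0.1]
grip_width: 0.596
finger_force: 0.0
```

{"fn": "play_rows", "kwargs": {"commands": [[0, 0, 0, 0.004, 0, 0, 0.6], [0, 0, 0, 0.008, 0, 0, 0.6], [0, 0, 0, 0.012, 0, 0, 0.6], [0, 0, 0, 0.016, 0, 0, 0.6], [0, 0, 0, 0.02, 0, 0, 0.6], [0, 0, 0, 0.022, 0, 0, 0.6], [0, 0, 0, 0.022, 0, 0, 0.6], [0, 0, 0, 0.022, 0, 0, 0.6]]}}

```text
time: 15.85
position: [0.5461, 0.2764, 0.0107]
tcp_rot: [0.725, 0.689, -0.002, 0.001]
ft_force: [-1.0, -7.6, 2.1]
grip_width: 0.599
finger_force: 3.6
```

Firm contact at the predicted place, so it's flush on the fence. Retreating.

{"fn": "play_rows", "kwargs": {"commands": [[0, 0, 0, -0.02, 0, 0, 0.6], [0, 0, 0, -0.06, 0, 0, 0.6], [0, 0, 0, -0.08, 0, 0, 0.6], [0, 0, 0, -0.08, 0, -0.15, 0.6], [0, 0, 0, -0.08, 0, -0.3, 0.6], [0, 0, 0, -0.3, 0, -0.5, 0.6], [0, 0, 0, -0.5, 0, -0.5, 0.6], [0, 0, 0, -0.5, 0, -0.5, 0.6]]}}

```text
time: 16.65
position: [0.5394, 0.1286, 0.1629]
tcp_rot: [0.724, 0.69, 0.002, 0.001]
ft_force: [0.3, -1.3, 0.6]
grip_width: 0.601
finger_force: 0.0
```

Run:
```python
from h import *
print(r.read_state()['position'],r.read_state()['ft_force'])
p=r.camera('side')
m=cv2.morphologyEx(near(p,blue(p),[.55,.317,.02],45).astype(np.float32),cv2.MORPH_CLOSE,np.ones((9,9)))
b,e=fit(p,lambda x:[box(x,(-.05,.05),(-.028,.028),(.0235,.024))],[.549,.317,-.05],m,(.01,.01,.1))
c,s=np.cos(-.056),np.sin(-.056);d=b[:2]-[.6163,.3501]
print(b,e,np.array([c*d[0]+s*d[1],-s*d[0]+c*d[1]]))
cv2.imwrite('pics/g.png',cv2.resize(p['img'][150:270,170:370],None,fx=4,fy=4,interpolation=2))
```

```text
[0.53938491 0.12859116 0.16287684] [ 0.27448166 -1.25064878  0.55555638]
[ 0.54894875  0.31520098 -0.01580291] 72.34901960784313 [-0.06529234 -0.03861401]
```

View pics/g.png

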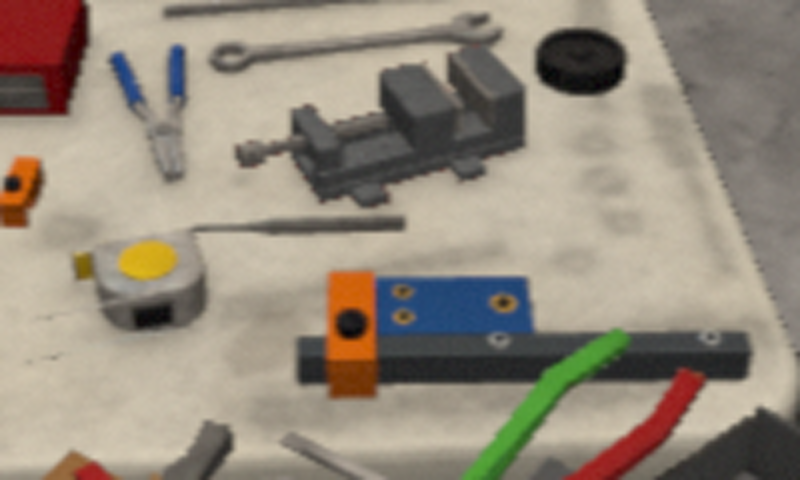

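The block at crop px (450,305) touches the stop and the fence, the bystanders haven't moved and the hand is clear. Handing in.

```bash
python3 -c "
from station import r
print(r.hand_in())"
```

```text
the job is handed in; nothing more can be done
None
```

The blue block is pushed flush along the fence bar and butted against the orange stop, the hand is clear, no bystander appears to have moved, and the job is handed in; the final camera fit was within 1 mm of the seated place, but its angle reading was too noisy to confirm parallelism on its own, and the hand-in returned no verdict.

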